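# Pick the 13 mm setting gauge by feel

### The job

Three setting gauges stand on the bench; their blades are 8, 13 and 18 mm thick. Find the 13 mm one by pinching blades between the fingers and reading the opening, then pick it up and stand it upright in the middle of the raised square pad in front of the dial indicator. Leave the other two standing where they are.

Things in the scene. Friction and masses are not known exactly. Their poses are not given: they have to be found in the camera images.
- gauge_a: setting gauge, one of three alike: flat black foot 56 x 50 x 8 mm with one upright steel blade across its middle, 46 mm along own y, top 52 mm above the underside; its faces look along own x. Blade 8, 13 or 18 mm thick, one gauge of each (weight about 0.15, 0.23, 0.31 kg); the names do not say which. Origin: centre of the underside; z up. Loose; may slide a few mm when pinched
- gauge_b: setting gauge, one of three alike: flat black foot 56 x 50 x 8 mm with one upright steel blade across its middle, 46 mm along own y, top 52 mm above the underside; its faces look along own x. Blade 8, 13 or 18 mm thick, one gauge of each (weight about 0.15, 0.23, 0.31 kg); the names do not say which. Origin: centre of the underside; z up. Loose; may slide a few mm when pinched
- gauge_c: setting gauge, one of three alike: flat black foot 56 x 50 x 8 mm with one upright steel blade across its middle, 46 mm along own y, top 52 mm above the underside; its faces look along own x. Blade 8, 13 or 18 mm thick, one gauge of each (weight about 0.15, 0.23, 0.31 kg); the names do not say which. Origin: centre of the underside; z up. Loose; may slide a few mm when pinched
- pad (a point): top centre of the bright square pad (84 x 84 mm, top 17 mm above the bench) on the station's dark plate (120 x 230 x 12 mm, fixed; from 60 mm on the -y side of this point to 170 mm on the +y side). A fixed dial indicator, 136 mm tall and 64 mm wide, stands on the plate 130 mm from this point along own +y. Axes: x, y along the pad's edges, z up

How it is judged:
By the outcome, as a careful person would: the job done as asked, in the order asked, and still so for the second after the job is handed in, with the robot touching nothing.
It also fails if it takes over 64 s, if anything falls off the work surface, if the arm or the gripper's body presses on something with over 40 N, if the wrist force passes 120 N, or if a joint passes its speed limit or range.

### The arm

A 7-joint arm with a two-finger parallel gripper is mounted at the origin on a cart in front of the work surface, level with it; the furniture and walls round the work are solid. World frame = base frame: x ahead of the robot, y to its left, z up, the work surface at z = 0. Lengths are in m, angles in degrees, forces in N, time in s.
With the tool pointing down it reaches from about 0.425 to 0.875 m from the base axis. Payload 8.4 kg.
Tool frame: the origin (TCP) lies at the very end of the fingers, on their centre line; the grasp point (between the pads) lies 19 mm behind it; x points along the fingers, y is the direction in which the jaws open and shut, and the axes are right-handed (so a half turn about x gives the same grasp; the last joint's range is limited). The gripper opens to 87 mm and grips with 3 to 60 N. Pads are 19 mm wide; open, the fingers measure 117 mm over their backs; the gripper's body (75 mm by 190 mm) begins 51 mm behind the grasp point.
Start: joints at [59.404, 19.091, 2.286, 83.961, -0.768, 76.965, -3.352], TCP at [0.274, -0.589, 0.189] pointing down, gripper open.
Joint ranges: [-147.57, 147.57], [-21.85, 119.76], [-74.77, 79.35], [14.55, 137.4], [-85.83, 265.84], [4.83, 119.75], [-152.11, 152.11]. Speed limits (degrees/s): [127.2, 127.2, 159.86, 159.86, 180, 180, 180].

### API

Orientations are given as a 3x3 rotation matrix whose columns are the frame's x, y, z axes.
In Python, from cell import manip gives the robot as it stands.
- The arm moves only by the tool jog_arm, never from a script. Its argument "motion" is one flat list of numbers, 7 for each row, row after row: the gripper command: -1 is fully open, 1 is shut, values between are in proportion, then the shift along the world's x, y, z in m, then the turn, a rotation vector about the world's x, y, z in rad. A call has 1 to 8 rows; each row shifts and turns the commanded pose from where the row before left it; what a row does not reach is not made up. A row lasts 1/12 s, in which the tool goes at most 41.7 mm and 7.16 degrees, less where a joint would pass 70% of its speed; a pose out of reach is approached as far as the arm can. A call with a gripper value outside its range is refused whole. The fingers move at their own pace and stop on an object; the grip force is fixed at half the most. Time passes only in rows, so rows that do not move let the fingers close. It gives the time, the measured TCP pose, the force and the opening at its end, in the units of the state.
- manip.get_obs(): the state, without advancing time (a new reading comes with each control period).
- manip.grab_frame(name): name is "scene" or "top"; returns a dict with "image" (420x560x3 uint8, red, green, blue), "intrinsics" (3x3 intrinsics, pixels), "rvec" (rotation vector, rad) and "tvec" (3), from world to camera coordinates, as OpenCV has them. Camera axes: x right, y down, z forward; pixel columns grow to the right and rows downward; lengths in m; the calibration is good to about 2 mm. A picture is of the moment at which its call begins. There is no depth.
- manip.close_job(): hands the job in, once; it reports no verdict.
The state is a dict: "t": time; "joint_positions": joint angles; "qd": joint speeds; "joint_torque": joint torques, N m; "ee_pos": TCP position; "eef_rot": TCP orientation; "force": force on the tool from outside, world axes, zero at the start; "moment": the same for the moment, N m; "gripper_width": finger opening in m.
Only numpy, scipy, OpenCV 4.12 (cv2) and the standard library are available. Lean on these libraries where they do the work, as an engineer would, in place of code of your own. Each camera call takes 0.05 s, during which the arm holds its last target.

## Working session

There is one attempt and no reset: what is moved stays moved. The work goes in short steps, Python scripts to look and compute and a tool call to move; the robot and the scene stay as the last step left them, time stands still between calls to the robot, and variables do not carry over. Pictures are saved under pics/ and viewed, and the job is handed in when it is done.

Besides the shell and the picture viewer there is one more tool, called after "Request:" as name(argument=value, ...) on one line, values as JSON. jog_arm: Moves the arm, as the interface text tells. Its arguments: {"type":"object","properties":{"motion":{"type":"array"}},"required":["motion"]}

```bash
ls; mkdir -p pics; python3 - <<'E'
from cell import manip
import cv2,numpy as np
o=manip.get_obs()
print(o['t'],o['ee_pos'],o['eef_rot'],o['gripper_width'],o['force'])
for n in('scene','top'):
    f=manip.grab_frame(n); cv2.imwrite(f'pics/{n}0.png',f['image'][:,:,::-1]); R=cv2.Rodrigues(np.array(f['rvec']))[0]
    print(n,f['intrinsics'],-R.T@np.array(f['tvec']).ravel(),R)
    np.savez(f'pics/{n}0.npz',**f)
E
```

```text
pics
0.0 [ 0.27356222 -0.58905716  0.18794832] [[-7.75490813e-04  4.21232822e-01 -9.06952208e-01]
 [ 1.42912507e-03 -9.06951088e-01 -4.21233524e-01]
 [-9.99998678e-01 -1.62281087e-03  1.01337848e-04]] 0.08695317849458759 [-0.12221846 -0.05804663  0.51334534]
scene [[493.84426667   0.         285.18051782]
 [  0.         493.84426667 209.26169256]
 [  0.           0.           1.        ]] [-0.07889293  0.55797829  0.70750239] [[-0.52948325 -0.84830302  0.00542992]
 [-0.58031171  0.35752809 -0.73171851]
 [ 0.61877767 -0.39058374 -0.68158531]]
top [[436.33200873   0.         279.22732044]
 [  0.         436.33200873 201.41892586]
 [  0.           0.           1.        ]] [0.45905224 0.19193233 0.9154981 ] [[-0.0230992  -0.99973175  0.00168776]
 [-0.99577221  0.02285752 -0.08896761]
 [ 0.08890516 -0.0037357  -0.99603309]]
```

View pics/scene0.png

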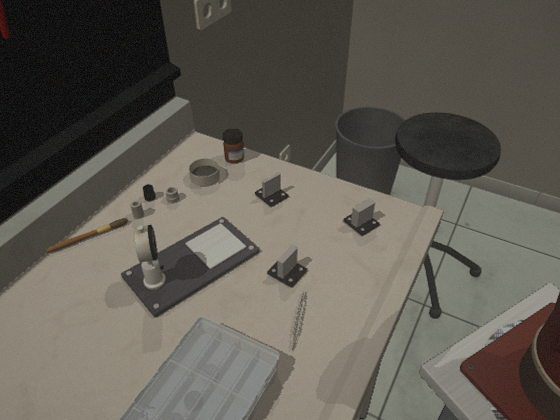

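View pics/top0.png

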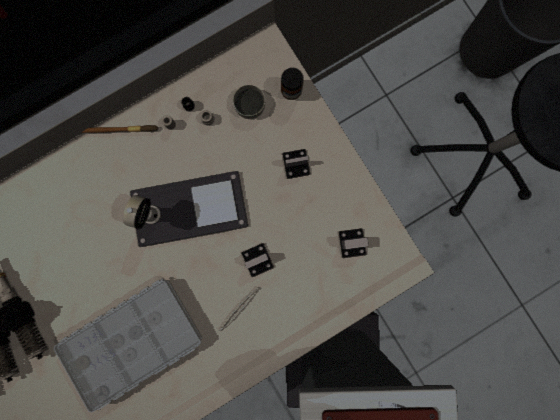

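The two views show three gauges (top view at about (297,163), (353,243) and (258,260)) and the pad at (215,204). The arm is out of frame. I'll zoom in next.

```bash
python3 - <<'E'
import cv2,numpy as np
t=cv2.imread('pics/top0.png'); s=cv2.imread('pics/scene0.png')
def crop(im,cs,w,sc):
    return np.hstack([cv2.convertScaleAbs(cv2.resize(im[v-w:v+w,u-w:u+w],None,fx=sc,fy=sc,interpolation=cv2.INTER_CUBIC),alpha=1.5) for u,v in cs])
a=crop(t,[(297,163),(353,243),(258,260)],25,5)
b=crop(s,[(271,190),(362,217),(287,266)],25,5)
cv2.imwrite('pics/zoom.png',np.vstack([a,b]))
E
```

```text
(no output)
```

View pics/zoom.png

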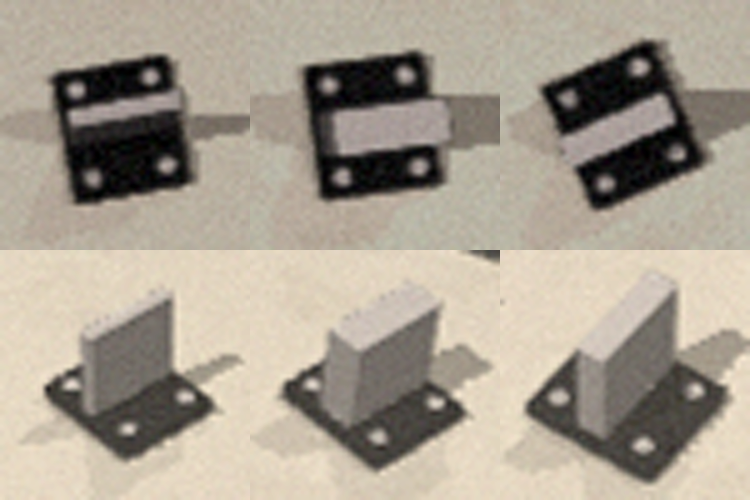

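```bash
cat > h.py <<'E'
import cv2,numpy as np
def cam(n,i):
    f=np.load(f'pics/{n}{i}.npz');R=cv2.Rodrigues(f['rvec'])[0];t=f['tvec'].reshape(3)
    return f['intrinsics'],R,t,f['image']
def ray(c,p,z):
    K,R,t,_=c;C=-R.T@t;d=R.T@np.linalg.solve(K,[p[0],p[1],1]);return C+d*(z-C[2])/d[2]
def tri(c1,p1,c2,p2):
    P=[c[0]@np.c_[c[1],c[2]] for c in(c1,c2)]
    X=cv2.triangulatePoints(P[0],P[1],np.float64(p1).reshape(2,1),np.float64(p2).reshape(2,1))
    X=(X[:3]/X[3]).ravel()
    e=[np.linalg.norm((lambda q:q[:2]/q[2])(p@np.r_[X,1])-np.array(q2)) for p,q2 in zip(P,(p1,p2))]
    return X,e
E
python3 - <<'E'
from h import *
T=cam('top',0);S=cam('scene',0)
def rects(c,seeds,lo,hi,mn,mx,w=30,fill=False):
    g=cv2.cvtColor(c[3],cv2.COLOR_RGB2GRAY)
    out=[]
    for u,v in seeds:
        m=np.zeros_like(g); m[v-w:v+w,u-w:u+w]=((g>=lo)&(g<=hi))[v-w:v+w,u-w:u+w]*255
        cs,_=cv2.findContours(m,cv2.RETR_EXTERNAL,cv2.CHAIN_APPROX_NONE)
        cs=[k for k in cs if mn<cv2.contourArea(k)<mx]
        out.append([(cv2.minAreaRect(k),cv2.approxPolyDP(cv2.convexHull(k),3,True)[:,0].tolist()) for k in cs])
    return out
gt=cv2.cvtColor(T[3],cv2.COLOR_RGB2GRAY);gs=cv2.cvtColor(S[3],cv2.COLOR_RGB2GRAY)
print(gt[245:275:2,258],gs[250:285:2,287],gt[204,150:260:6])
for n,s in zip('PQR',rects(T,[(297,163),(353,243),(258,260)],0,55,150,1200,25)):print(n,'foot top',s)
for n,s in zip('PQR',rects(T,[(297,163),(353,243),(258,260)],90,255,40,500,13)):print(n,'blade top',s)
print('pad',rects(T,[(218,204)],120,255,800,4000,34))
print('padS',rects(S,[(216,245)],120,255,500,4000,40))
a=[cv2.convertScaleAbs(cv2.resize(S[3][v-w:v+w,u-w:u+w,::-1],(390,390),interpolation=cv2.INTER_CUBIC),alpha=1.5) for u,v,w in [(287,266,26),(216,245,39)]]
b=[cv2.convertScaleAbs(cv2.resize(T[3][v-w:v+w,u-w:u+w,::-1],(390,390),interpolation=cv2.INTER_CUBIC),alpha=1.5) for u,v,w in [(258,260,26),(216,204,39)]]
cv2.imwrite('pics/z2.png',cv2.resize(np.vstack([np.hstack(a),np.hstack(b)]),(600,600)))
E
```

```text
[ 19  24  31  10   8  16 104 113 110  85   1  10  13  14  11] [134 134 136 137 105  70  71  74  73  71  74  75  51  51  41  42  45  46] [ 17  37  37  41  43  19  23  18 103 127 127 128 133 129 107  36  78 119
 120]
P foot top [(((296.0434265136719, 163.3981170654297), (26.844696044921875, 24.14179801940918), 79.3803482055664), [[304, 149], [310, 173], [287, 178], [282, 154]])]
Q foot top [(((352.2597961425781, 242.69869995117188), (27.09355926513672, 24.78069496154785), 82.40535736083984), [[362, 229], [366, 253], [342, 257], [339, 231]])]
R foot top [(((257.26397705078125, 259.603271484375), (27.427457809448242, 24.850767135620117), 66.37062072753906), [[263, 243], [273, 267], [252, 276], [241, 253]])]
P blade top [(((297.554443359375, 156.04454040527344), (10.14937973022461, 23.980398178100586), 84.2894058227539), [[309, 150], [309, 160], [286, 161]])]
Q blade top [(((355.1923522949219, 243.03846740722656), (8.310327529907227, 20.71380043029785), 82.87498474121094), [[365, 238], [365, 246], [346, 248], [346, 240]])]
R blade top [(((254.1561737060547, 261.8316345214844), (9.2777738571167, 26.752416610717773), 54.162349700927734), [[265, 254], [266, 259], [245, 272], [246, 262]])]
pad [[(((213.6280059814453, 203.20401000976562), (39.44424057006836, 39.08647155761719), 79.69515228271484), [[229, 181], [236, 218], [198, 225], [192, 188]])]]
padS [[(((233.0, 270.0), (28.0, 44.0), 90.0), [[255, 256], [255, 284], [211, 284]]), (((215.2081298828125, 244.52572631835938), (34.52491760253906, 49.199649810791016), 58.392494201660156), [[221, 224], [245, 246], [210, 268], [186, 243]]), (((215.5, 224.0), (38.0, 79.0), 90.0), [[255, 205], [255, 243], [176, 241], [176, 205]])]]
```

View pics/z2.png

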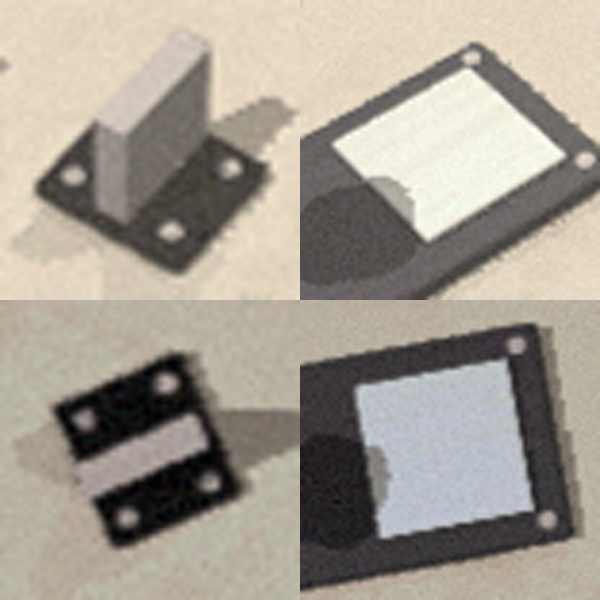

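```bash
python3 - <<'E'
from h import *
T=cam('top',0);S=cam('scene',0)
def go(name,sp,tp,so,to,k):
    Xs=[]
    for a,b in zip(sp,tp):
        X,e=tri(S,np.array(a)/k+so-.5,T,np.array(b)/k+to-.5);Xs.append(X);print(name,X.round(4),np.round(e,2))
    Xs=np.array(Xs);print(' mean',Xs.mean(0).round(4));return Xs
k=300/52
B=go('blade',[(95,122),(128,135),(212,48),(180,30)],[(75,163),(93,195),(210,145),(195,113)],(261,240),(232,234),k)
D=go('dot',[(73,175),(170,232),(230,168)],[(85,118),(127,217),(208,182)],(261,240),(232,234),k)
print('foot centre',(D[0]+D[2])/2)
k=300/78
P=go('pad',[(30,143),(172,67),(265,158),(128,243)],[(55,87),(207,60),(232,210),(80,240)],(177,206),(177,165),k)
ang=lambda v:np.degrees(np.arctan2(v[1],v[0]))
print('blade long',ang(B[1]-B[2]),ang(B[0]-B[3]),np.linalg.norm((B[0]-B[3])[:2]),'thick',np.linalg.norm((B[0]-B[1])[:2]),np.linalg.norm((B[2]-B[3])[:2]))
print('dots long',ang(D[1]-D[2]),'x',ang(D[0]-D[1]))
print('pad y',ang(P[0]-P[1]),ang(P[3]-P[2]),'x',ang(P[0]-P[3]),ang(P[1]-P[2]))
# planar rays check
Bt=np.array([ray(T,np.array(p)/(300/52)+(232,234)-.5,.052) for p in [(75,163),(93,195),(210,145),(195,113)]]);print(Bt.mean(0),ang(Bt[0]-Bt[3]),ang(Bt[1]-Bt[2]),np.linalg.norm(Bt[0]-Bt[1]),np.linalg.norm(Bt[2]-Bt[3]))
Dt=np.array([ray(T,np.array(p)/(300/52)+(232,234)-.5,.008) for p in [(85,118),(167,83),(208,182),(127,217)]]);print(Dt.mean(0),ang(Dt[0]-Dt[1]),ang(Dt[3]-Dt[2]))
Pt=np.array([ray(T,np.array(p)/k+(177,165)-.5,.017) for p in [(55,87),(207,60),(232,210),(80,240)]]);print(Pt.mean(0))
Q=[ray(T,p,.004) for p in [(296,163.4),(352.3,242.7)]];print('others',Q)
E
```

```text
blade [0.4185 0.2604 0.0429] [0.05 0.05]
blade [0.4078 0.2547 0.0439] [0.24 0.28]
blade [0.4237 0.2139 0.0451] [0.12 0.14]
blade [0.4348 0.2188 0.046 ] [0.12 0.14]
 mean [0.4212 0.237  0.0445]
dot [0.4328 0.2599 0.003 ] [0.18 0.21]
dot [0.3972 0.2456 0.0023] [0.23 0.26]
dot [0.4088 0.2158 0.0032] [0.04 0.04]
 mean [0.4129 0.2404 0.0028]
foot centre [0.4207731  0.2378714  0.00307706]
pad [0.5747 0.3735 0.0108] [0.53 0.63]
pad [0.5868 0.2896 0.011 ] [0.06 0.08]
pad [0.5055 0.278  0.0094] [0.28 0.34]
pad [0.4911 0.3601 0.0097] [0.29 0.32]
 mean [0.5395 0.3253 0.0102]
blade long 111.41946717141779 111.42804860713225 0.044616099291852826 thick 0.012157199888047433 0.012095689480315804
dots long 111.2690295576007 x 21.959933957868802
pad y 98.21209393570557 99.90249090633637 x 9.102070309485644 8.068678516468427
[0.42136191 0.23628991 0.052     ] 111.18587323990977 111.67512464509424 0.012434218831874651 0.011978709526101755
[0.42085483 0.23729343 0.008     ] 111.71077540117574 111.87648897698139
[0.53861222 0.32376647 0.017     ]
others [array([0.62026528, 0.15120317, 0.004     ]), array([0.45072614, 0.03852974, 0.004     ])]
```

The gauge at (258,260) looks like the 13 mm one. I triangulated its centre at about (0.421, 0.237), with its faces looking along 21.5°. The pad is at (0.539, 0.3245), with its axis at about 9°. Both come out about 6 mm low in z, which is a common offset. I'll move over that gauge in two legs.

Request:
jog_arm(motion=[-1, 0.0116, 0.0243, 0, 0, 0, 0.0472, -1, 0.0116, 0.0243, 0, 0, 0, 0.0472, -1, 0.0116, 0.0243, 0, 0, 0, 0.0472, -1, 0.0116, 0.0243, 0, 0, 0, 0.0472, -1, 0.0116, 0.0243, 0, 0, 0, 0.0472, -1, 0.0116, 0.0243, 0, 0, 0, 0.0472, -1, 0.0116, 0.0243, 0, 0, 0, 0.0472, -1, 0.0116, 0.0243, 0, 0, 0, 0.0472])

```text
t: 0.77
ee_pos: [0.3668, -0.3936, 0.1885]
eef_rot: [[-0.001, 0.728, -0.686], [0.0, -0.686, -0.728], [-1.0, -0.001, 0.0]]
force: [0.3, 0.1, 0.0]
gripper_width: 0.0869
```

Request:
jog_arm(motion=[-1, 0.0116, 0.0243, 0, 0, 0, 0.0472, -1, 0.0116, 0.0243, 0, 0, 0, 0.0472, -1, 0.0116, 0.0243, 0, 0, 0, 0.0472, -1, 0.0116, 0.0243, 0, 0, 0, 0.0472, -1, 0.0116, 0.0243, 0, 0, 0, 0.0472, -1, 0.0116, 0.0243, 0, 0, 0, 0.0472, -1, 0.0116, 0.0243, 0, 0, 0, 0.0472, -1, 0.0116, 0.0243, 0, 0, 0, 0.0472])

```text
t: 1.43
ee_pos: [0.4598, -0.1986, 0.1888]
eef_rot: [[-0.0, 0.93, -0.368], [-0.0, -0.368, -0.93], [-1.0, -0.0, 0.0]]
force: [0.6, -0.3, 0.6]
gripper_width: 0.0871
```

Request:
jog_arm(motion=[-1, -0.0025, 0.0273, 0, 0, 0, 0.0472, -1, -0.0025, 0.0273, 0, 0, 0, 0.0472, -1, -0.0025, 0.0273, 0, 0, 0, 0.0472, -1, -0.0025, 0.0273, 0, 0, 0, 0.0472, -1, -0.0025, 0.0273, 0, 0, 0, 0.0472, -1, -0.0025, 0.0273, 0, 0, 0, 0.0472, -1, -0.0025, 0.0273, 0, 0, 0, 0.0472, -1, -0.0025, 0.0273, 0, 0, 0, 0.0472])

```text
t: 2.1
ee_pos: [0.4384, 0.0197, 0.1888]
eef_rot: [[-0.0, 1.0, 0.001], [-0.001, 0.001, -1.0], [-1.0, -0.0, 0.001]]
force: [0.8, -0.9, -0.5]
gripper_width: 0.0872
```

Request:
jog_arm(motion=[-1, -0.0025, 0.0273, 0, 0, 0, 0.0472, -1, -0.0025, 0.0273, 0, 0, 0, 0.0472, -1, -0.0025, 0.0273, 0, 0, 0, 0.0472, -1, -0.0025, 0.0273, 0, 0, 0, 0.0472, -1, -0.0025, 0.0273, 0, 0, 0, 0.0472, -1, -0.0025, 0.0273, 0, 0, 0, 0.0472, -1, -0.0025, 0.0273, 0, 0, 0, 0.0472, -1, -0.0025, 0.0273, 0, 0, 0, 0.0472])

```text
t: 2.77
ee_pos: [0.4181, 0.2378, 0.1889]
eef_rot: [[0.0, 0.929, 0.369], [-0.001, 0.369, -0.929], [-1.0, 0.0, 0.001]]
force: [0.8, 0.1, 0.0]
gripper_width: 0.087
```

```bash
cat > st.py <<'E'
from cell import manip
import numpy as np
o=manip.get_obs();R=np.array(o['eef_rot'])
print(round(o['t'],2),np.round(o['ee_pos'],4),'yaw',np.degrees(np.arctan2(R[1,1],R[0,1])).round(2),'tilt',R[:,0].round(4),'w',round(o['gripper_width'],4),'F',np.round(o['force'],2),np.round(o['joint_positions'],1))
E
python3 st.py; python3 - <<'E'
from cell import manip
import cv2,numpy as np
im=[]
for n in('scene','top'):
    f=manip.grab_frame(n); np.savez(f'pics/{n}1.npz',**f); im.append(cv2.resize(f['image'][:,:,::-1],(400,300)))
cv2.imwrite('pics/v1.png',np.hstack(im))
E
```

```text
2.77 [0.4181 0.2378 0.1889] yaw 21.66 tilt [ 5.e-04 -8.e-04 -1.e+00] w 0.087 F [0.77 0.13 0.01] [ 11.5   2.  -46.7 104.7   1.5  74.  -13.9]
```

View pics/v1.png

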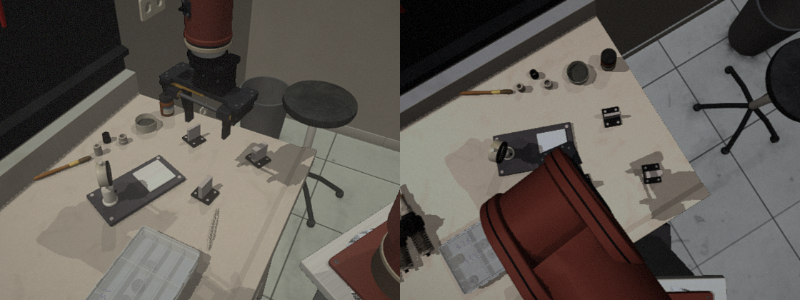

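```bash
python3 - <<'E'
from h import *
for n in('scene','top'):
    c=cam(n,1)
    for X in([.4181,.2378,.1889],[.4181,.2378,.02]):
        p=c[0]@(c[1]@X+c[2]);print(n,p[:2]/p[2])
S=cam('scene',1)[3][100:300,200:400,::-1];cv2.imwrite('pics/v1z.png',cv2.resize(S,(600,600),interpolation=cv2.INTER_CUBIC))
E
```

```text
scene [288.72564834 194.55261047]
scene [287.77020162 264.15739134]
top [251.26455541 265.95090611]
top [256.42120542 261.10972512]
```

View pics/v1z.png

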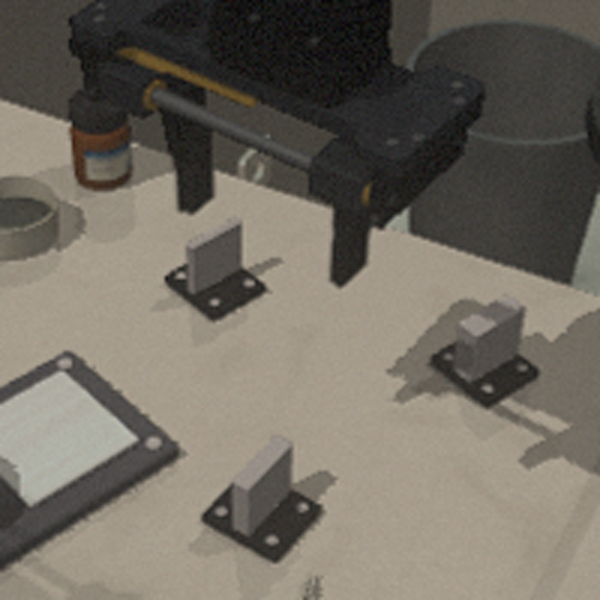

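```bash
python3 - <<'E'
from h import *
c=cam('scene',1);T=np.array([.4181,.2378,.1889]);y=np.array([.929,.369,0]);z=np.array([.369,-.929,0])
im=c[3][:,:,::-1].copy()
im=cv2.resize(im[100:300,200:400],(600,600),interpolation=cv2.INTER_CUBIC)
for s in(-1,1):
  for d in(.0435,.0585):
    for w in(-.0095,.0095):
      for h in(0,.07):
        p=c[0]@(c[1]@(T+s*d*y+w*z+[0,0,h])+c[2]);p=(p[:2]/p[2]-[200,100])*3
        cv2.circle(im,tuple(int(v) for v in p),3,(0,0,255) if h==0 else (0,255,0),-1)
p=c[0]@(c[1]@np.array([.421,.237,.052])+c[2]);p=(p[:2]/p[2]-[200,100])*3
cv2.circle(im,tuple(int(v) for v in p),3,(255,0,0),-1)
cv2.imwrite('pics/v1p.png',im)
E
```

```text
(no output)
```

View pics/v1p.png

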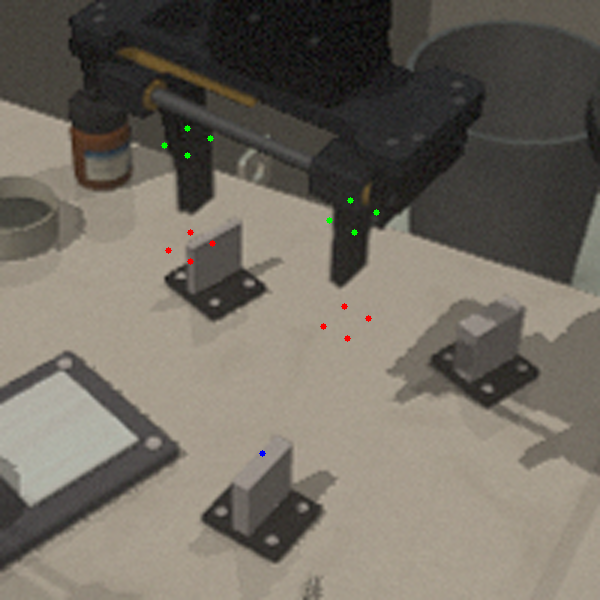

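```bash
python3 st.py; cat > ov.py <<'E'
import sys
from cell import manip
from h import *
i=sys.argv[1]
o=manip.get_obs();T=np.array(o['ee_pos']);R=np.array(o['eef_rot']);hw=o['gripper_width']/2
ims=[]
for n in('scene','top'):
    f=manip.grab_frame(n); np.savez(f'pics/{n}{i}.npz',**f); c=cam(n,i)
    im=c[3][:,:,::-1].copy()
    pr=lambda X:(lambda p:p[:2]/p[2])(c[0]@(c[1]@X+c[2]))
    q=pr(T).astype(int);x0=min(max(q[0]-100,0),360);y0=min(max(q[1]-100,0),220)
    im=cv2.convertScaleAbs(cv2.resize(im[y0:y0+200,x0:x0+200],(400,400),interpolation=cv2.INTER_CUBIC),alpha=1.8)
    print(n,'crop',x0,y0)
    for s in(-1,1):
      for w in(-1,1):
        for h,ds,ww,col in((0,(hw,hw+.015),.0095,(0,0,255)),(.07,(hw,hw+.015),.0095,(0,255,0)),(.07,(.095,),.0375,(255,255,0))):
          for d in ds:
            p=(pr(T+s*d*R[:,1]+w*ww*R[:,2]-h*R[:,0])-[x0,y0])*2
            cv2.circle(im,tuple(int(v) for v in p),2,col,-1)
    ims.append(im)
cv2.imwrite(f'pics/ov{i}.png',np.hstack(ims))
E
python3 ov.py 2
```

```text
2.87 [0.4171 0.241  0.1891] yaw 21.99 tilt [-0.      0.0014 -1.    ] w 0.0868 F [-0.41 -0.39  0.95] [ 11.4   2.  -46.9 104.6   1.5  74.  -13.9]
scene crop 187 95
top crop 149 166
```

View pics/ov2.png

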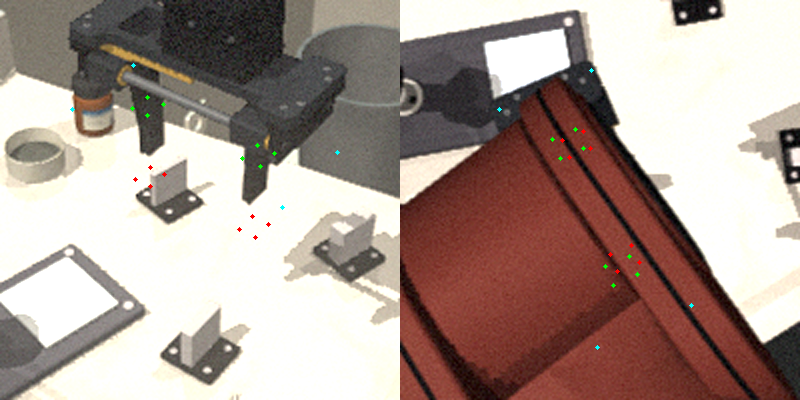

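Request:
jog_arm(motion=[-1, 0.001, -0.001, -0.015, 0, 0, -0.002, -1, 0.001, -0.001, -0.015, 0, 0, -0.002, -1, 0.001, -0.001, -0.015, 0, 0, -0.002, -1, 0.001, -0.001, -0.015, 0, 0, -0.002, -1, 0, 0, -0.015, 0, 0, 0, -1, 0, 0, 0, 0, 0, 0])

```text
t: 3.47
ee_pos: [0.422, 0.2296, 0.1113]
eef_rot: [[-0.004, 0.934, 0.356], [-0.002, 0.356, -0.934], [-1.0, -0.004, 0.001]]
force: [-0.4, -1.3, -0.3]
gripper_width: 0.0872
```

```bash
python3 st.py; python3 ov.py 3; python3 st.py
```

```text
3.47 [0.422  0.2296 0.1113] yaw 20.86 tilt [-0.0037 -0.0024 -1.    ] w 0.0872 F [-0.42 -1.27 -0.33] [ 10.6   6.6 -46.5 110.5   5.3  65.3 -17.1]
scene crop 191 125
top crop 158 161
3.57 [0.4232 0.2311 0.1139] yaw 20.92 tilt [-8.e-04 -8.e-04 -1.e+00] w 0.087 F [ 0.3   0.27 -0.32] [ 10.6   6.5 -46.6 110.2   5.2  65.4 -17. ]
```

View pics/ov3.png

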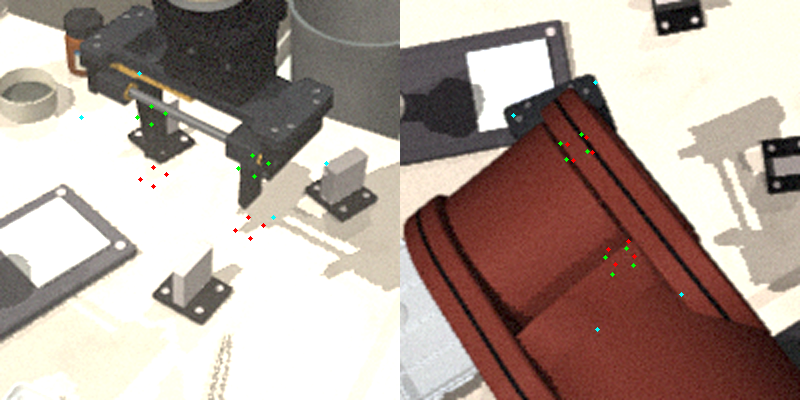

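Request:
jog_arm(motion=[-1, -0.001, 0.003, -0.013, 0, 0, 0.005, -1, -0.001, 0.002, -0.013, 0, 0, 0.004, -1, 0, 0, -0.013, 0, 0, 0, -1, 0, 0, -0.013, 0, 0, 0, -1, 0, 0, 0, 0, 0, 0, -1, 0, 0, 0, 0, 0, 0, -1, 0, 0, 0, 0, 0, 0])

```text
t: 4.15
ee_pos: [0.4221, 0.2373, 0.0632]
eef_rot: [[0.001, 0.93, 0.366], [0.0, 0.366, -0.93], [-1.0, 0.001, 0.0]]
force: [0.4, 0.2, 0.1]
gripper_width: 0.0868
```

```bash
python3 st.py; python3 ov.py 4; python3 st.py
```

```text
4.15 [0.4221 0.2373 0.0632] yaw 21.49 tilt [ 1.4e-03  5.0e-04 -1.0e+00] w 0.0868 F [0.4  0.17 0.1 ] [  8.6  10.7 -46.5 113.3   9.   59.6 -20.4]
scene crop 186 146
top crop 155 160
4.25 [0.4222 0.2374 0.063 ] yaw 21.49 tilt [ 1.7e-03  4.0e-04 -1.0e+00] w 0.0871 F [-0.17  1.33 -0.03] [  8.6  10.7 -46.5 113.3   9.   59.5 -20.5]
```

View pics/ov4.png

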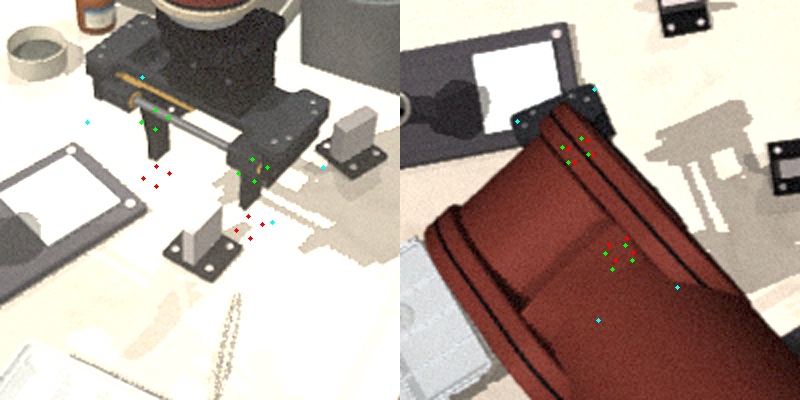

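Request:
jog_arm(motion=[-1, 0, 0, -0.011, 0, 0, 0, -1, 0, 0, -0.011, 0, 0, 0, -1, 0, 0, -0.011, 0, 0, 0, -1, 0, 0, 0, 0, 0, 0, -1, 0, 0, 0, 0, 0, 0])

```text
t: 4.67
ee_pos: [0.4204, 0.2368, 0.0277]
eef_rot: [[-0.002, 0.93, 0.367], [-0.0, 0.367, -0.93], [-1.0, -0.002, -0.0]]
force: [0.3, -0.2, 0.5]
gripper_width: 0.0871
```

```bash
python3 st.py; python3 ov.py 5; python3 st.py
```

```text
4.67 [0.4204 0.2368 0.0277] yaw 21.53 tilt [-2.4e-03 -5.0e-04 -1.0e+00] w 0.0871 F [ 0.31 -0.2   0.49] [  7.3  13.7 -45.8 115.2  11.8  55.8 -22.8]
scene crop 187 160
top crop 156 160
4.77 [0.4213 0.2373 0.0288] yaw 21.52 tilt [-5.e-04  2.e-04 -1.e+00] w 0.087 F [ 0.46  0.57 -0.18] [  7.3  13.7 -45.8 115.1  11.8  55.9 -22.8]
```

View pics/ov5.png

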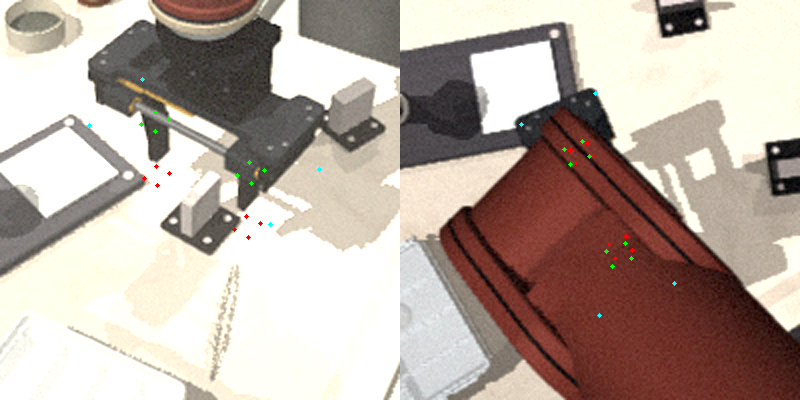

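Request:
jog_arm(motion=[-1, 0, 0, -0.006, 0, 0, 0, -1, 0, 0, -0.006, 0, 0, 0, -1, 0, 0, -0.004, 0, 0, 0, -1, 0, 0, 0, 0, 0, 0, -1, 0, 0, 0, 0, 0, 0])

```text
t: 5.18
ee_pos: [0.4211, 0.237, 0.0125]
eef_rot: [[-0.001, 0.93, 0.367], [-0.0, 0.367, -0.93], [-1.0, -0.001, -0.0]]
force: [0.1, 0.8, -0.3]
gripper_width: 0.0869
```

```bash
python3 st.py; python3 ov.py 6; python3 st.py;python3 - <<'E'
from h import *
S=cam('scene',6)[3][200:300,230:330,::-1];cv2.imwrite('pics/v6z.png',cv2.convertScaleAbs(cv2.resize(S,(600,600),interpolation=cv2.INTER_CUBIC),alpha=1.5))
E
```

```text
5.18 [0.4211 0.237  0.0125] yaw 21.52 tilt [-8.e-04 -2.e-04 -1.e+00] w 0.0869 F [ 0.14  0.77 -0.29] [  6.6  15.1 -45.3 115.9  13.2  54.1 -24. ]
scene crop 187 165
top crop 156 159
5.28 [0.4214 0.2372 0.0129] yaw 21.51 tilt [-0.e+00  2.e-04 -1.e+00] w 0.0868 F [ 0.84  0.11 -0.31] [  6.6  15.1 -45.3 115.9  13.2  54.1 -24. ]
```

View pics/v6z.png

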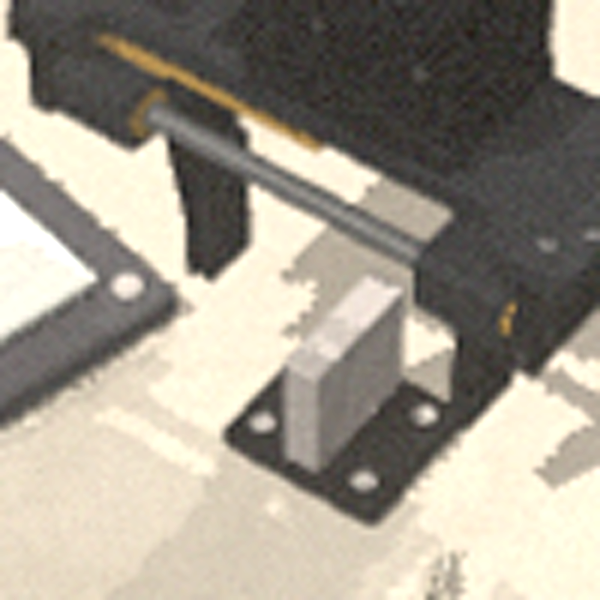

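View pics/ov6.png

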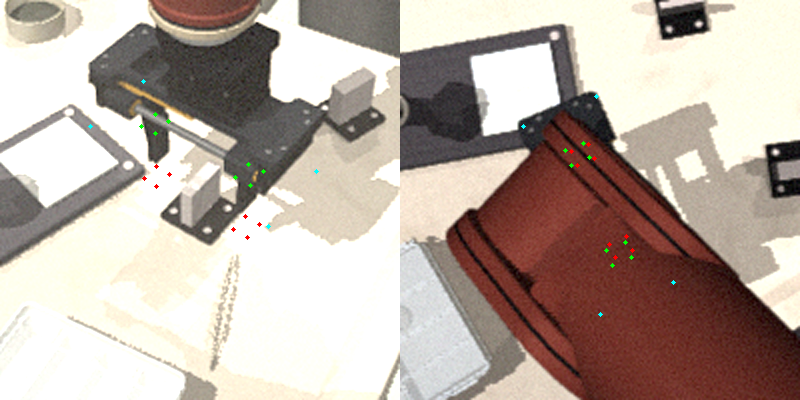

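Request:
jog_arm(motion=[-1, 0, 0, -0.004, 0, 0, 0, -1, 0, 0, -0.004, 0, 0, 0, -1, 0, 0, 0, 0, 0, 0, -1, 0, 0, 0, 0, 0, 0])

```text
t: 5.62
ee_pos: [0.4211, 0.237, 0.0045]
eef_rot: [[-0.001, 0.93, 0.367], [-0.0, 0.367, -0.93], [-1.0, -0.001, -0.0]]
force: [-0.1, -0.3, 0.7]
gripper_width: 0.0871
```

Request:
jog_arm(motion=[-1, 0, 0, -0.003, 0, 0, 0, -1, 0, 0, 0, 0, 0, 0])

```text
t: 5.78
ee_pos: [0.4212, 0.237, 0.0015]
eef_rot: [[-0.0, 0.93, 0.367], [-0.0, 0.367, -0.93], [-1.0, -0.0, 0.0]]
force: [0.1, -0.4, 0.6]
gripper_width: 0.087
```

```bash
python3 ov.py 7; python3 st.py;python3 - <<'E'
from h import *
S=cam('scene',7)[3][200:300,230:330,::-1];cv2.imwrite('pics/v7z.png',cv2.convertScaleAbs(cv2.resize(S,(600,600),interpolation=cv2.INTER_CUBIC),alpha=1.5))
E
```

```text
scene crop 187 169
top crop 157 159
5.88 [0.4213 0.2371 0.0018] yaw 21.51 tilt [-2.e-04 -0.e+00 -1.e+00] w 0.087 F [-0.03 -1.04 -0.17] [  6.1  16.1 -44.9 116.4  14.2  52.9 -24.9]
```

View pics/v7z.png

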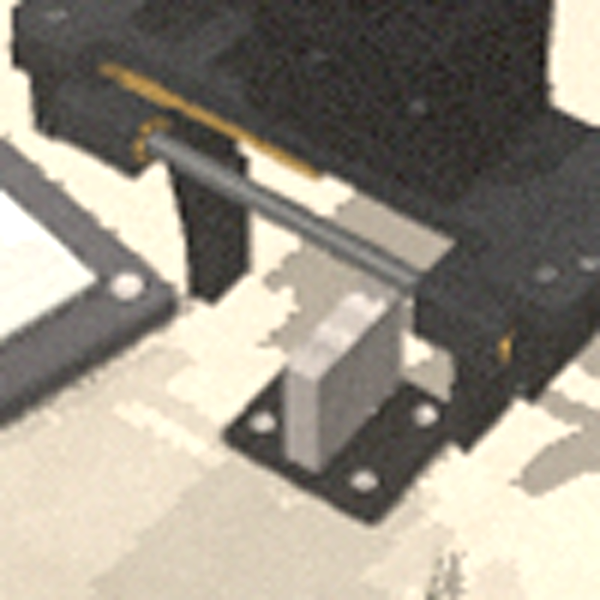

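Request:
jog_arm(motion=[-1, 0, 0, -0.003, 0, 0, 0, -1, 0, 0, -0.003, 0, 0, 0, -1, 0, 0, 0, 0, 0, 0])

```text
t: 6.13
ee_pos: [0.421, 0.2369, -0.0048]
eef_rot: [[-0.001, 0.93, 0.367], [-0.0, 0.367, -0.93], [-1.0, -0.001, 0.0]]
force: [-0.8, 0.6, -0.1]
gripper_width: 0.0871
```

Request:
jog_arm(motion=[-1, 0, 0, -0.003, 0, 0, 0, -1, 0, 0, 0, 0, 0, 0])

```text
t: 6.3
ee_pos: [0.4211, 0.2369, -0.0077]
eef_rot: [[-0.001, 0.93, 0.367], [-0.0, 0.367, -0.93], [-1.0, -0.001, -0.0]]
force: [-0.5, 0.1, 0.2]
gripper_width: 0.0871
```

```bash
python3 ov.py 8; python3 st.py;python3 - <<'E'
from h import *
S=cam('scene',8)[3][200:300,230:330,::-1];cv2.imwrite('pics/v8z.png',cv2.convertScaleAbs(cv2.resize(S,(600,600),interpolation=cv2.INTER_CUBIC),alpha=1.5))
E
```

```text
scene crop 187 172
top crop 157 159
6.4 [ 0.4213  0.2371 -0.0073] yaw 21.51 tilt [-3.e-04 -1.e-04 -1.e+00] w 0.0871 F [ 0.59 -0.15  0.47] [  5.6  17.  -44.5 116.8  15.1  51.9 -25.6]
```

View pics/v8z.png

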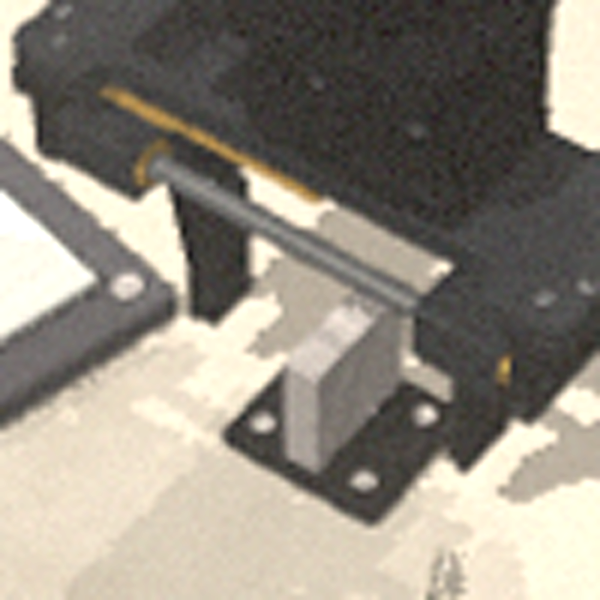

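Force stayed near zero down to a reported z of −8 mm, and the picture puts the tips about 20 mm above the bench. So the true tips are about 27 mm above the reported TCP z. The fingers straddle the blade, with their midpoint at about (338,394) in the zoom. I'll pinch here.

Request:
jog_arm(motion=[1, 0, 0, 0, 0, 0, 0, 1, 0, 0, 0, 0, 0, 0, 1, 0, 0, 0, 0, 0, 0, 1, 0, 0, 0, 0, 0, 0, 1, 0, 0, 0, 0, 0, 0, 1, 0, 0, 0, 0, 0, 0, 1, 0, 0, 0, 0, 0, 0, 1, 0, 0, 0, 0, 0, 0])

```text
t: 7.07
ee_pos: [0.4214, 0.2371, -0.0072]
eef_rot: [[-0.0, 0.93, 0.367], [-0.0, 0.367, -0.93], [-1.0, -0.0, 0.0]]
force: [0.1, 0.1, 0.2]
gripper_width: 0.0412
```

Request:
jog_arm(motion=[1, 0, 0, 0, 0, 0, 0, 1, 0, 0, 0, 0, 0, 0, 1, 0, 0, 0, 0, 0, 0, 1, 0, 0, 0, 0, 0, 0])

```text
t: 7.4
ee_pos: [0.4213, 0.2371, -0.0072]
eef_rot: [[-0.0, 0.93, 0.367], [-0.0, 0.367, -0.93], [-1.0, -0.0, 0.0]]
force: [-0.5, -0.5, 0.1]
gripper_width: 0.0155
```

```bash
python3 ov.py 9; python3 st.py;python3 - <<'E'
from h import *
S=cam('scene',9)[3][200:300,230:330,::-1];cv2.imwrite('pics/v9z.png',cv2.convertScaleAbs(cv2.resize(S,(600,600),interpolation=cv2.INTER_CUBIC),alpha=1.5))
E
```

```text
scene crop 187 172
top crop 157 158
7.5 [ 0.4212  0.2371 -0.0072] yaw 21.51 tilt [-3.e-04 -1.e-04 -1.e+00] w 0.0128 F [-2.35  0.56  0.88] [  5.6  17.  -44.5 116.8  15.1  52.  -25.6]
```

View pics/v9z.png

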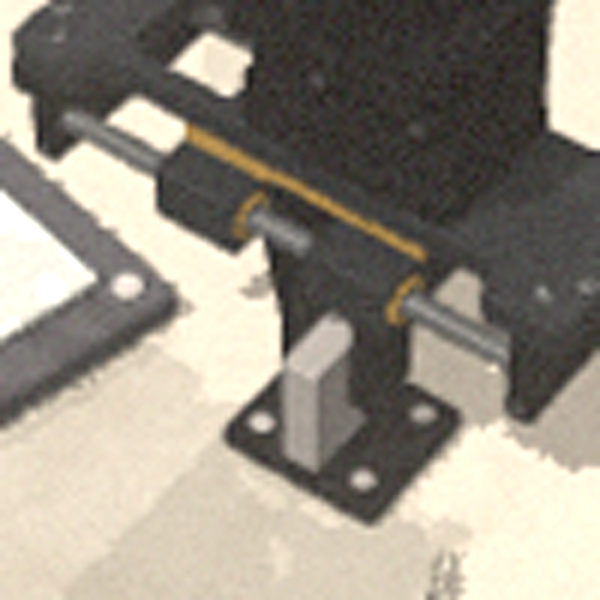

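Opening reads 12.8 mm, so this is the 13 mm gauge. I'll lift it.

Request:
jog_arm(motion=[1, 0, 0, 0, 0, 0, 0, 1, 0, 0, 0, 0, 0, 0, 1, 0, 0, 0.006, 0, 0, 0, 1, 0, 0, 0.012, 0, 0, 0, 1, 0, 0, 0.015, 0, 0, 0, 1, 0, 0, 0.015, 0, 0, 0, 1, 0, 0, 0.012, 0, 0, 0, 1, 0, 0, 0, 0, 0, 0])

```text
t: 8.17
ee_pos: [0.423, 0.2381, 0.0558]
eef_rot: [[0.004, 0.93, 0.367], [0.001, 0.367, -0.93], [-1.0, 0.004, 0.0]]
force: [-0.1, 1.1, -1.4]
gripper_width: 0.0131
```

```bash
python3 ov.py 10; python3 st.py;python3 - <<'E'
from h import *
S=cam('scene',10)[3][150:280,220:350,::-1];cv2.imwrite('pics/v10z.png',cv2.convertScaleAbs(cv2.resize(S,(600,600),interpolation=cv2.INTER_CUBIC),alpha=1.5))
T=cam('top',0);ang=lambda v:np.degrees(np.arctan2(v[1],v[0]))
# plate long edges in top
g=cv2.cvtColor(T[3],cv2.COLOR_RGB2GRAY);m=np.zeros_like(g);m[160:255,120:255]=(g<70)[160:255,120:255]*255
m=cv2.morphologyEx(m,cv2.MORPH_CLOSE,np.ones((3,3)))
c=max(cv2.findContours(m,cv2.RETR_EXTERNAL,2)[0],key=cv2.contourArea);b=cv2.boxPoints(cv2.minAreaRect(c))
B=np.array([ray(T,p,.010) for p in b]);print(b.round(1).tolist(),B.round(4).tolist(),[ang(B[(i+1)%4]-B[i]).round(1) for i in range(4)],[np.linalg.norm(B[(i+1)%4]-B[i]).round(4) for i in range(4)])
E
```

```text
scene crop 186 149
top crop 155 159
8.27 [0.4218 0.237  0.0533] yaw 21.48 tilt [ 0.0013  0.     -1.    ] w 0.013 F [-0.21  0.86 -2.36] [  8.4  11.5 -46.5 113.9   9.8  58.5 -21.1]
[[122.80000305175781, 191.10000610351562], [238.39999389648438, 169.89999389648438], [248.89999389648438, 227.10000610351562], [133.3000030517578, 248.3000030517578]] [[0.569, 0.5144, 0.01], [0.6082, 0.2726, 0.01], [0.488, 0.2526, 0.01], [0.4498, 0.4918, 0.01]] [np.float64(-80.8), np.float64(-170.6), np.float64(99.1), np.float64(10.8)] [np.float64(0.245), np.float64(0.1219), np.float64(0.2422), np.float64(0.1213)]
```

View pics/v10z.png

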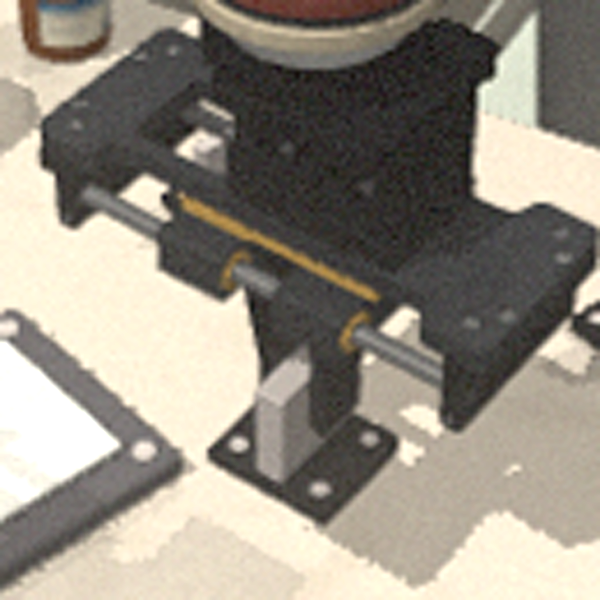

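Request:
jog_arm(motion=[1, 0.015, 0.0115, 0, 0, 0, -0.028, 1, 0.02, 0.015, 0, 0, 0, -0.036, 1, 0.024, 0.017, 0, 0, 0, -0.045, 1, 0.024, 0.017, 0, 0, 0, -0.045, 1, 0.02, 0.0155, 0, 0, 0, -0.036, 1, 0.015, 0.0115, 0, 0, 0, -0.028, 1, 0, 0, 0, 0, 0, 0, 1, 0, 0, 0, 0, 0, 0])

```text
t: 8.93
ee_pos: [0.5387, 0.3249, 0.0511]
eef_rot: [[-0.003, 0.988, 0.158], [-0.0, 0.158, -0.988], [-1.0, -0.003, -0.0]]
force: [-0.7, -0.7, -1.8]
gripper_width: 0.0127
```

Request:
jog_arm(motion=[1, 0, 0, -0.01, 0, 0, 0, 1, 0, 0, -0.01, 0, 0, 0, 1, 0, 0, -0.005, 0, 0, 0, 1, 0, 0, 0, 0, 0, 0, 1, 0, 0, 0, 0, 0, 0])

```text
t: 9.35
ee_pos: [0.5388, 0.3239, 0.0273]
eef_rot: [[-0.001, 0.988, 0.157], [-0.001, 0.157, -0.988], [-1.0, -0.001, 0.001]]
force: [1.1, -0.2, -1.2]
gripper_width: 0.0128
```

```bash
python3 ov.py 11; python3 st.py;python3 - <<'E'
from h import *
S=cam('scene',11)[3][170:290,150:270,::-1];T=cam('top',11)[3][150:270,150:270,::-1]
cv2.imwrite('pics/v11z.png',np.hstack([cv2.convertScaleAbs(cv2.resize(x,(600,600) if i==0 else (200,600),interpolation=cv2.INTER_CUBIC),alpha=1.5) for i,x in enumerate((S,))]))
E
```

```text
scene crop 115 138
top crop 112 102
9.45 [0.5395 0.3246 0.0282] yaw 9.01 tilt [ 4.e-04  2.e-04 -1.e+00] w 0.0127 F [ 0.69 -0.25 -2.12] [ -4.6  29.6 -39.6  95.3  20.8  62.7 -41.2]
```

View pics/v11z.png

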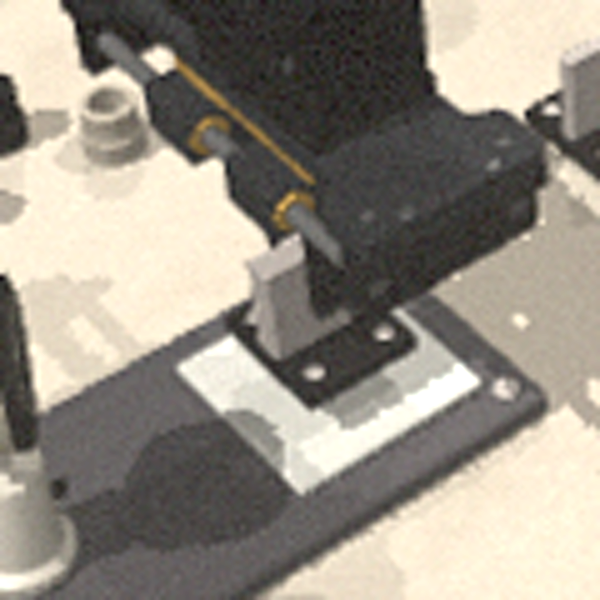

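View pics/ov11.png

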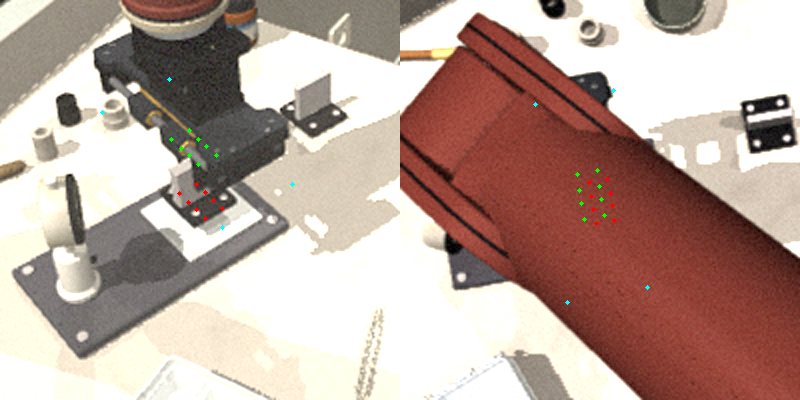

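Request:
jog_arm(motion=[1, 0, 0, -0.005, 0, 0, 0, 1, 0, 0, -0.005, 0, 0, 0, 1, 0, 0, -0.004, 0, 0, 0, 1, 0, 0, 0, 0, 0, 0, 1, 0, 0, 0, 0, 0, 0])

```text
t: 9.87
ee_pos: [0.5391, 0.3244, 0.0134]
eef_rot: [[-0.001, 0.988, 0.157], [-0.0, 0.157, -0.988], [-1.0, -0.001, 0.0]]
force: [0.1, -1.2, -1.6]
gripper_width: 0.0125
```

```bash
python3 ov.py 12; python3 st.py;python3 - <<'E'
from h import *
S=cam('scene',12)[3][170:290,150:270,::-1]
cv2.imwrite('pics/v12z.png',cv2.convertScaleAbs(cv2.resize(S,(600,600),interpolation=cv2.INTER_CUBIC),alpha=1.5))
E
```

```text
scene crop 115 143
top crop 113 103
9.97 [0.5394 0.3247 0.0139] yaw 9.02 tilt [-0.e+00  1.e-04 -1.e+00] w 0.0128 F [ 0.18  0.06 -2.33] [ -4.9  30.5 -39.2  95.9  21.4  61.4 -41.7]
```

View pics/v12z.png

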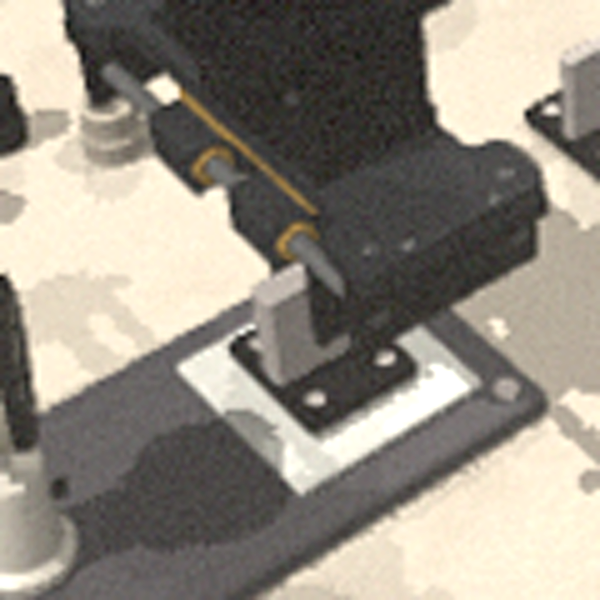

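Request:
jog_arm(motion=[1, 0, 0, -0.0015, 0, 0, 0, 1, 0, 0, -0.001, 0, 0, 0, 1, 0, 0, 0, 0, 0, 0, 1, 0, 0, 0, 0, 0, 0])

```text
t: 10.3
ee_pos: [0.5393, 0.3245, 0.0113]
eef_rot: [[-0.0, 0.988, 0.157], [-0.0, 0.157, -0.988], [-1.0, -0.0, 0.0]]
force: [-0.5, -0.4, -2.6]
gripper_width: 0.0127
```

Request:
jog_arm(motion=[1, 0, 0, -0.001, 0, 0, 0, 1, 0, 0, 0, 0, 0, 0, 1, 0, 0, 0, 0, 0, 0])

```text
t: 10.55
ee_pos: [0.5393, 0.3246, 0.0103]
eef_rot: [[-0.0, 0.988, 0.157], [-0.0, 0.157, -0.988], [-1.0, -0.0, 0.0]]
force: [-0.4, -0.3, -2.3]
gripper_width: 0.013
```

Request:
jog_arm(motion=[1, 0, 0, -0.0005, 0, 0, 0, 1, 0, 0, 0, 0, 0, 0, 1, 0, 0, 0, 0, 0, 0])

```text
t: 10.8
ee_pos: [0.5395, 0.3246, 0.0099]
eef_rot: [[0.0, 0.988, 0.157], [0.0, 0.157, -0.988], [-1.0, 0.0, -0.0]]
force: [0.8, -0.1, -1.6]
gripper_width: 0.0127
```

```bash
python3 st.py; python3 ov.py 13; python3 st.py;python3 - <<'E'
from h import *
S=cam('scene',13)[3][170:290,150:270,::-1]
cv2.imwrite('pics/v13z.png',cv2.convertScaleAbs(cv2.resize(S,(600,600),interpolation=cv2.INTER_CUBIC),alpha=1.5))
E
```

```text
10.8 [0.5395 0.3246 0.0099] yaw 9.01 tilt [ 1.e-04  1.e-04 -1.e+00] w 0.0127 F [ 0.81 -0.06 -1.65] [ -5.   30.7 -39.1  96.   21.6  61.  -41.8]
scene crop 115 144
top crop 113 103
10.9 [0.5395 0.3247 0.0099] yaw 9.01 tilt [ 1.e-04  1.e-04 -1.e+00] w 0.0129 F [ 0.59  0.3  -2.95] [ -5.   30.7 -39.1  96.   21.6  61.  -41.8]
```

View pics/v13z.png

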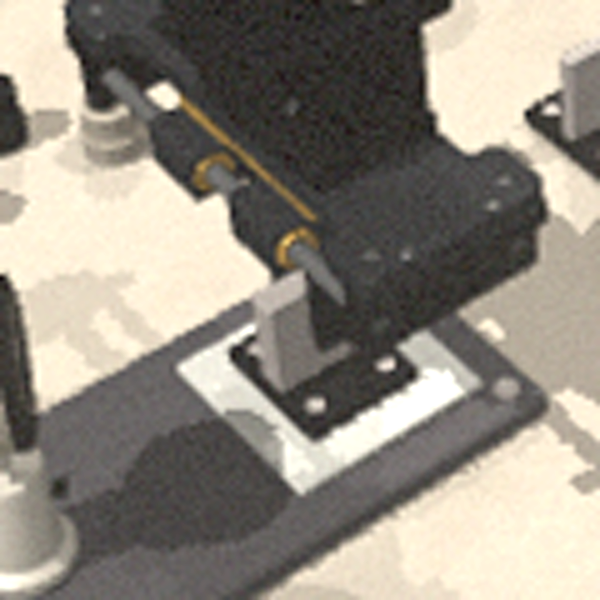

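Request:
jog_arm(motion=[1, 0, 0, -0.0007, 0, 0, 0, 1, 0, 0, 0, 0, 0, 0, 1, 0, 0, 0, 0, 0, 0])

```text
t: 11.15
ee_pos: [0.5395, 0.3246, 0.0099]
eef_rot: [[0.0, 0.988, 0.157], [-0.0, 0.157, -0.988], [-1.0, 0.0, 0.0]]
force: [-2.2, -1.1, 5.0]
gripper_width: 0.0127
```

Request:
jog_arm(motion=[1, 0, 0, -0.0007, 0, 0, 0, 1, 0, 0, 0, 0, 0, 0, 1, 0, 0, 0, 0, 0, 0])

```text
t: 11.4
ee_pos: [0.5395, 0.3246, 0.0099]
eef_rot: [[0.001, 0.988, 0.157], [-0.0, 0.157, -0.988], [-1.0, 0.001, 0.001]]
force: [-4.3, -3.8, 11.7]
gripper_width: 0.0127
```

Request:
jog_arm(motion=[1, 0, 0, 0.0012, 0, 0, 0, 1, 0, 0, 0, 0, 0, 0, -0.4, 0, 0, 0, 0, 0, 0, -0.4, 0, 0, 0, 0, 0, 0, -0.4, 0, 0, 0, 0, 0, 0, -0.4, 0, 0, 0, 0, 0, 0, -0.4, 0, 0, 0, 0, 0, 0, -0.4, 0, 0, 0, 0, 0, 0])

```text
t: 12.07
ee_pos: [0.5394, 0.3246, 0.0096]
eef_rot: [[-0.0, 0.988, 0.157], [-0.0, 0.157, -0.988], [-1.0, -0.0, -0.0]]
force: [0.0, -0.5, 0.0]
gripper_width: 0.0449
```

Request:
jog_arm(motion=[-0.4, 0, 0, 0, 0, 0, 0, -0.4, 0, 0, 0.005, 0, 0, 0, -0.4, 0, 0, 0.012, 0, 0, 0, -0.4, 0, 0, 0.015, 0, 0, 0, -0.4, 0, 0, 0.02, 0, 0, 0, -0.4, 0, 0, 0.025, 0, 0, 0, -0.4, 0, 0, 0.025, 0, 0, 0, -0.4, 0, 0, 0.02, 0, 0, 0])

```text
t: 12.73
ee_pos: [0.5399, 0.3254, 0.1356]
eef_rot: [[0.003, 0.988, 0.157], [0.002, 0.157, -0.988], [-1.0, 0.003, -0.001]]
force: [0.2, -0.6, -0.0]
gripper_width: 0.0611
```

Request:
jog_arm(motion=[-0.4, 0, -0.02, 0.02, 0, 0, 0, -0.4, 0, -0.03, 0, 0, 0, 0, -0.4, 0, -0.035, 0, 0, 0, 0, -0.4, 0, -0.035, 0, 0, 0, 0, -0.4, 0, -0.035, 0, 0, 0, 0, -0.4, 0, -0.035, 0, 0, 0, 0, -0.4, 0, -0.035, 0, 0, 0, 0, -0.4, 0, -0.035, 0, 0, 0, 0])

```text
t: 13.4
ee_pos: [0.5395, 0.0633, 0.1537]
eef_rot: [[0.002, 0.988, 0.157], [-0.0, 0.157, -0.988], [-1.0, 0.002, 0.0]]
force: [1.8, -0.2, 0.3]
gripper_width: 0.061
```

Request:
jog_arm(motion=[-0.4, 0, -0.035, 0, 0, 0, 0, -0.4, 0, -0.035, 0, 0, 0, 0, -0.4, 0, -0.035, 0, 0, 0, 0, -0.4, 0, -0.035, 0, 0, 0, 0, -0.4, 0, -0.035, 0, 0, 0, 0, -0.4, 0, -0.025, 0, 0, 0, 0, -0.4, 0, 0, 0, 0, 0, 0, -0.4, 0, 0, 0, 0, 0, 0])

```text
t: 14.07
ee_pos: [0.5396, -0.1367, 0.1531]
eef_rot: [[0.001, 0.988, 0.154], [-0.0, 0.154, -0.988], [-1.0, 0.001, 0.001]]
force: [-0.1, 0.8, 0.3]
gripper_width: 0.0609
```

```bash
python3 st.py; python3 ov.py 14; python3 - <<'E'
from h import *
f=lambda n,a,b,i=14:cv2.convertScaleAbs(cv2.resize(cam(n,i)[3][b:b+78,a:a+78,::-1],(390,390),interpolation=cv2.INTER_CUBIC),alpha=1.4)
cv2.imwrite('pics/v14z.png',np.hstack([f('scene',177,196),f('top',177,165)]))
cv2.imwrite('pics/v14.png',np.hstack([cv2.resize(cam(n,14)[3][:,:,::-1],(400,300)) for n in('scene','top')]))
E
```

```text
14.07 [ 0.5396 -0.1367  0.1531] yaw 8.85 tilt [ 1.4e-03 -3.0e-04 -1.0e+00] w 0.0609 F [-0.12  0.83  0.3 ] [ 36.1  11.8 -30.   98.7   6.2  71.   13.5]
scene crop 309 12
top crop 360 90
```

View pics/v14z.png

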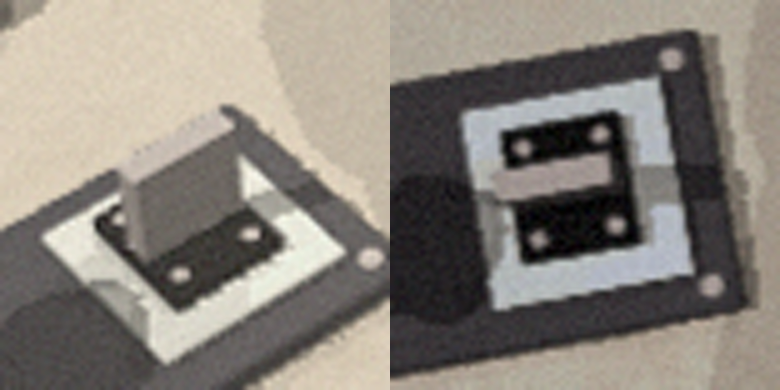

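View pics/v14.png

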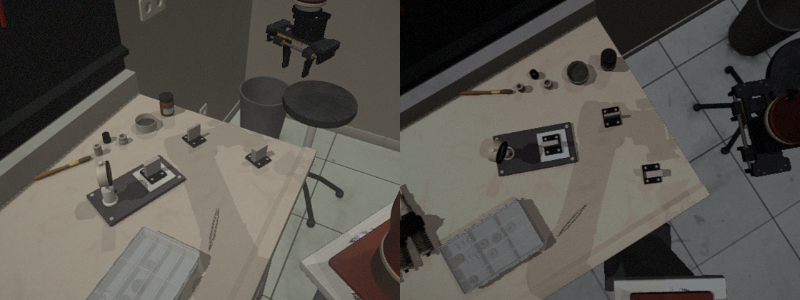

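```bash
python3 - <<'E'
from h import *
T=cam('top',14);S=cam('scene',14)
ct=lambda p:np.array([p[0]-390,p[1]])/5+(177,165)-.4
cs=lambda p:np.array([p[0],p[1]])/5+(177,196)-.4
pt=[(461,112),(661,78),(692,273),(497,310)]
g=cv2.cvtColor(T[3],cv2.COLOR_RGB2GRAY)
D=[ct(p) for p in[(523,148),(599,133),(617,226),(539,239)]]
def dot(g,p):
    x,y=np.round(p).astype(int);w=g[y-3:y+4,x-3:x+4].astype(float);w=np.clip(w-60,0,None);yy,xx=np.mgrid[y-3:y+4,x-3:x+4]
    return (xx*w).sum()/w.sum(),(yy*w).sum()/w.sum()
print([np.round(p,1) for p in D],[np.round(dot(g,p),1) for p in D])
Dd=[ray(T,p,.025) for p in D]
P=[ray(T,ct(p),.017) for p in pt]
C=np.mean(P,0);G=np.mean(Dd,0)
a=np.radians(9);U=np.array([np.cos(a),np.sin(a)]);V=np.array([-U[1],U[0]])
print('top: pad',C,'gauge',G,'off pad xy',(G-C)[:2]@U,(G-C)[:2]@V)
ang=lambda v:np.degrees(np.arctan2(v[1],v[0]))
print('angles gauge',ang(Dd[0]-Dd[1]),ang(Dd[3]-Dd[2]),'pad',ang(P[0]-P[1]),ang(P[3]-P[2]),[np.linalg.norm(P[i]-P[i-1]).round(4) for i in range(4)])
# pad by min-area of earlier clean mask
C0=ray(T,(213.63,203.2),.017);print('pad from mask',C0, (G-C0)[:2]@U,(G-C0)[:2]@V)
# foot from dark mask on mid height
m=np.zeros_like(g);m[:]=0
x0,y0=(192,188);sub=(g<75)
poly=np.int32([[194,190],[227,184],[233,215],[200,222]]);mk=np.zeros_like(g);cv2.fillPoly(mk,[poly],255)
m=(sub&(mk>0)).astype(np.uint8)*255
c=max(cv2.findContours(m,0,1)[0],key=cv2.contourArea);r=cv2.minAreaRect(c);F=ray(T,r[0],.023);print('foot mask',r,F,(F-C0)[:2]@U,(F-C0)[:2]@V)
# scene: pad corners left,right,bottom ; foot top dots right,bottom
Ps=[ray(S,cs(p),.017) for p in[(42,236),(344,250),(168,362)]];Cs=(Ps[0]+Ps[1])/2
Ds=[ray(S,cs(p),.025) for p in[(118,218),(250,233),(180,274)]];Gs=(Ds[0]+Ds[1])/2
print('scene pad',Cs,'g',Gs,(Gs-Cs)[:2]@U,(Gs-Cs)[:2]@V)
E
```

```text
[array([203.2, 194.2]), array([218.4, 191.2]), array([222. , 209.8]), array([206.4, 212.4])] [array([203.2, 194.2]), array([218.6, 191.3]), array([221.9, 209.6]), array([206.1, 212.4])]
top: pad [0.53870892 0.32306532 0.017     ] gauge [0.54072135 0.32525616 0.025     ] off pad xy 0.002330372539525867 0.001849054737157004
angles gauge 99.9476106413412 98.18655204829616 pad 98.4345571131519 99.44715056765742 [np.float64(0.0836), np.float64(0.084), np.float64(0.0821), np.float64(0.0815)]
pad from mask [0.53866819 0.32414481 0.017     ] 0.0022017400720809616 0.0007764875247149621
foot mask ((211.1351318359375, 202.310791015625), (27.619029998779297, 28.76982307434082), 80.53767395019531) [0.54008599 0.32836262 0.023     ] 0.002060164304671207 0.003944095684831368
scene pad [0.5351543  0.32757243 0.017     ] g [0.53796747 0.32909442 0.025     ] 0.0030166235147021906 0.0010631712666045088
```

```bash
python3 - <<'E'
from h import *
a=cam('top',0)[3];b=cam('top',14)[3]
for u,v in[(296,163),(352,243)]:
    o=[]
    for im in(a,b):
        g=cv2.cvtColor(im,cv2.COLOR_RGB2GRAY);m=np.zeros_like(g);m[v-22:v+22,u-22:u+22]=(g<50)[v-22:v+22,u-22:u+22]*255
        c=max(cv2.findContours(m,0,1)[0],key=cv2.contourArea);o.append(np.round(cv2.minAreaRect(c)[0],1))
    print(o)
from cell import manip
print(manip.get_obs()['t'],manip.get_obs()['gripper_width']);manip.close_job()
E
```

```text
[array([296. , 163.3]), array([296.1, 163.4])]
[array([352.3, 242.7]), array([352. , 242.7])]
14.1667 0.06094289572866807
the job is handed in; nothing more can be done
```

The 13 mm gauge now stands upright on the pad in front of the dial indicator. I handed the job in at about 14.2 s with the arm well clear.

- **Identification:** I judged the gauge nearest the robot to be the likeliest from the images and pinched only that one. It read 12.7–13.1 mm and lifted with about 2.4 N, which matches 0.23 kg. I did not pinch the other two.
- **Placement:** The last pictures put it about 2–3 mm off the pad centre along pad x and 1–2 mm along pad y. One cruder estimate gave 4 mm in y. Its blade is square to the pad within about 1°. I left it there rather than regrip for such a small error.
- **Other gauges:** Their positions in the top view are unchanged to within 0.3 px (about 0.6 mm), and both are still standing.

Two checks disagreed with the given data:
- **Fingertip height:** The real fingertips sit about 27 mm above the reported TCP height. I went by the picture and the force reading instead. The touchdown on the pad came within about 0.1 mm of the height this predicted.
- **Heights from two views:** My measured heights came out about 6 mm too low everywhere. I used them only relative to each other and took the stated heights as absolute.

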